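Tip the rivet anvil plate over onto the stone slab

TASK

The aluminium rivet anvil plate lies cups down on the bench in front of the stone slab: without gripping, lifting or carrying it, push it with the fingers against the slab's long edge until it tips up on that edge and turns over onto the slab, cups up. Then push it on until it lies flat and wholly on the slab with nothing overhanging. Leave the jar, the awl and the hammer where they are.

Things in the scene. Friction and masses are not known exactly. Their poses are not given: they have to be found in the camera images.
- plate: loose aluminium plate, 95 (its x) by 120 (its y) by 14 mm thick, about 0.43 kg, not slippery; its two 120 mm edges are bevelled 45 degrees from both faces to a nose at half thickness (each face 81 mm wide), the other sides flat. Origin at its centre. z is up at the start, smooth face on top; the -z face has six round cups 10 to 20 mm wide, 5 deep, hidden at the start. Its +x edge faces the slab, 25 to 75 mm off, up to 0.3 rad out of parallel.
- slab: dark stone slab fixed to the bench, 170 mm (its x) by 340 mm (its y) by 16 mm high with upright sides; origin at the centre of its underside, on the bench. The plate lies before its long -x side (the upright wall at x = -85 mm in its frame); push along its +x. The bench is at height 0, the slab's top at 16 mm.
- near_right (a point): middle (at half thickness) of the end of the plate's near (-x, away from the slab) bevelled long edge on its -y side; plate frame (-47.5, -60, 0) mm
- near_left (a point): middle (at half thickness) of the end of the plate's near (-x, away from the slab) bevelled long edge on its +y side; plate frame (-47.5, +60, 0) mm
- far_right (a point): middle (at half thickness) of the end of the plate's far (+x, towards the slab) bevelled long edge on its -y side; plate frame (+47.5, -60, 0) mm
- far_left (a point): middle (at half thickness) of the end of the plate's far (+x, towards the slab) bevelled long edge on its +y side; plate frame (+47.5, +60, 0) mm
- jar: bystander: small closed jar with a steel cap, 42 mm across, 45 mm high, standing on the slab near the +y end of its top, 120 to 150 mm from the slab's centre; origin at the centre of its underside
- awl: bystander: wooden-handled awl, 140 mm long, lying across the slab's top near its -y end, 130 to 145 mm from the slab's centre; origin at mid-length on its underside, its length along its x
- hammer: bystander: steel-headed hammer with wooden handle, 240 mm long, lying on the bench beyond the slab's +x side; origin at mid-length on its underside, its length along its x

How it is judged:
On the way:
1. the plate is tipped up, its far edge still down at the foot of the slab's long side (angle between plate's own z axis and vertical between 0.6 and 1.5 rad and height (world z) of each of far_right, far_left below 0.022 m and x of far_right in the frame of slab between -0.125 and -0.08 m and x of far_left in the frame of slab between -0.125 and -0.08 m), for 0.05 s.
At the end, for the whole second after the job is handed in: the plate lies cups up (turned over, within 0.1 rad of level), at rest, flat on the slab (mid-thickness of its edges 18 to 29 mm above the bench), all four corners within the slab's outline (2 mm grace) (angle between plate's own z axis and vertical above 3.04 rad and linear speed of plate below 0.02 m/s and x of near_right in the frame of slab between -0.087 and 0.087 m and y of near_right in the frame of slab between -0.172 and 0.172 m and height (world z) of near_right between 0.018 and 0.029 m and x of near_left in the frame of slab between -0.087 and 0.087 m and y of near_left in the frame of slab between -0.172 and 0.172 m and height (world z) of near_left between 0.018 and 0.029 m and x of far_right in the frame of slab between -0.087 and 0.087 m and y of far_right in the frame of slab between -0.172 and 0.172 m and height (world z) of far_right between 0.018 and 0.029 m and x of far_left in the frame of slab between -0.087 and 0.087 m and y of far_left in the frame of slab between -0.172 and 0.172 m and height (world z) of far_left between 0.018 and 0.029 m); the robot touches nothing.
It fails at once if the plate is lifted or carried: all four corners more than 50 mm above the bench (height (world z) of each of near_right, near_left, far_right, far_left above 0.05 m).
It fails at once if the jar is disturbed: moved more than 20 mm (distance of jar from where it was at the start of the episode above 0.02 m).
It fails at once if the awl is disturbed: moved more than 20 mm (distance of awl from where it was at the start of the episode above 0.02 m).
It fails at once if the hammer is disturbed: moved more than 20 mm (distance of hammer from where it was at the start of the episode above 0.02 m).
It also fails if it takes over 54 s, if anything falls off the work surface, if the arm or the gripper's body presses on something with over 40 N, if the wrist force passes 120 N, or if a joint passes its speed limit or range.

ROBOT

A 7-joint arm with a two-finger parallel gripper is mounted at the origin on the work surface. World frame = base frame: x ahead of the robot, y to its left, z up, the work surface at z = 0. Lengths are in m, angles in rad, forces in N, time in s.
With the tool pointing down it reaches from about 0.425 to 0.925 m from the base axis. Payload 6.8 kg.
Tool frame: the origin (TCP) lies at the very end of the fingers, on their centre line; the grasp point (between the pads) lies 19 mm behind it (hold_point_z is the distance from the TCP to the grasp point, in m); z points along the fingers, y is the direction in which the jaws open and shut (so a half turn about z gives the same grasp; the last joint's range is limited). The gripper opens to 85 mm and grips with 20 to 120 N. Pads are 22 mm wide; open, the fingers measure 114 mm over their backs; the gripper's body (76 mm by 85 mm) begins 54 mm behind the grasp point. The pads swing forward as they close: fully open they stand 13 mm farther back than shut.
Start: joints at [1.189, 0.477, 0.022, 1.555, -0.011, 1.109, -0.083], TCP at [0.183, -0.65, 0.231] pointing down, gripper open.
Joint ranges: [-2.96, 2.96], [-0.34, 2.1], [-1.41, 1.46], [0.24, 2.44], [-1.37, 4.51], [0.17, 1.92], [-2.96, 2.96]. Speed limits (rad/s): [2.39, 2.39, 3.14, 3.14, 3.14, 3.14, 3.14].

INTERFACE

Orientations are given as a unit quaternion [w, x, y, z].
In Python, from station import get_obs, read_camera, calibration, hand_in, regions_of, hold_point_z gives the robot as it stands.
- The arm moves only by the tool send_rows, never from a script. Its argument "motion" is text: rows parted by semicolons, each of 7 numbers parted by spaces: the shift along the world's x, y, z in cm, then the turn, a rotation vector about the world's x, y, z in degrees, then the closure, from 0 (fully open) to 1 (shut). In form: dx dy dz rx ry rz fingers; .... A call has 1 to 20 rows; each row shifts and turns the pose as measured when the row begins; what a row does not reach is not made up. A row lasts 1/12 s, in which the tool goes at most 41.7 mm and 7.16 degrees, less where a joint would pass 70% of its speed; a pose out of reach is approached as far as the arm can. A call is refused whole if a number of a shift passes 4.17 or a number of a turn 7.16, either way. A call with a gripper value outside its range is refused whole. The fingers move at their own pace and stop on an object; "newtons" is the grip in N (left out, the last holds). Time passes only in rows, so rows that do not move let the fingers close. It gives the time, the measured TCP pose, the force and the opening at its end, in the units of the state.
- get_obs(): the state, without advancing time (a new reading comes with each control period).
- read_camera(name): name is "side" or "top" or "wrist"; returns the picture (384x512x3 uint8, red, green, blue); there is no depth.
- calibration(name): a dict with "mtx" (3x3 intrinsics, pixels), "k1" (the pictures are not rectified: a ray, as slopes to the right and down, at radius r is drawn at 1 + k1 r^2 times it, then the intrinsics apply), "R" (3x3) and "t" (3): a world point X has camera coordinates R X + t; the wrist camera has in their place "hand_eye" (4x4, takes a point from camera to tool coordinates, whose origin is the TCP and whose axes are the flange's). Camera axes: x right, y down, z forward; pixel columns grow to the right and rows downward; lengths in m; the calibration is good to about 2 mm. A picture is of the moment at which its call begins: read the wrist's pose just before it. calibration takes no time and is no camera call.
- hand_in(): hands the job in, once; it reports no verdict.
Trained networks look in the newest picture that a camera, given by its name, has taken for a name from the list of things; names that differ only in an ending like _2 or _b are one class to them, and where a whole thing is asked for, a point or a joint stands for the part that bears it (a point fixed in the world has none). Each returns a list of dicts, best first, with "conf" (0 to 1); they miss things now and then, are a little off and sometimes report something else, mostly with a low value. They report only what shows in the picture. A call takes as long as a camera call.
- regions_of(thing, camera): "region" (384x512 bool, what is visible of it) and "point" ([column, row] in pixels, amid what is visible of it).
The state is a dict: "t": time; "q": joint angles; "joint_vel": joint speeds; "joint_torque": joint torques, N m; "eef_pos": TCP position; "tool_rot": TCP orientation; "contact_force": force on the tool from outside, world axes, zero at the start; "torque": the same for the moment, N m; "gripper_width": opening from 0.0 (shut) to 1.0 (fully open).
Only numpy, scipy, OpenCV 4.12 (cv2) and the standard library are available. Lean on these libraries where they do the work, as an engineer would, in place of code of your own. Each camera call takes 0.05 s, during which the arm holds its last target.

## Working session

There is one attempt and no reset: what is moved stays moved. The work goes in short steps, Python scripts to look and compute and a tool call to move; the robot and the scene stay as the last step left them, time stands still between calls to the robot, and variables do not carry over. Pictures are saved under pics/ and viewed, and the job is handed in when it is done.

Besides the shell and the picture viewer there is one more tool, called as name(argument=value, ...), one argument or row to a line, values as JSON. send_rows: Moves the arm, as the interface text tells. Its arguments: {"type":"object","properties":{"motion":{"type":"string"},"newtons":{"type":"number"}},"required":["motion"]}

```bash
ls; mkdir -p pics; python3 - <<'E'
from station import *
import cv2,numpy as np
o=get_obs();print(o)
for c in ['side','top','wrist']:
    im=read_camera(c);cv2.imwrite(f'pics/{c}0.png',im[:,:,::-1]);print(c,calibration(c))
E
```

```text
pics
{'t': 0.0, 'q': array([ 1.18892612,  0.47780614,  0.02233086,  1.55647947, -0.01153075,
        1.10928399, -0.08308642]), 'joint_vel': array([ 0.00199118,  0.0004078 , -0.00078918, -0.00060185, -0.00047593,
       -0.00015959,  0.00039072]), 'joint_torque': array([ 4.33099049e-04, -5.96450830e+01,  1.60815116e+00, -2.81195426e+01,
        1.24241039e-02,  9.47232504e-03, -1.76482956e-06]), 'eef_pos': array([ 0.18233028, -0.64928076,  0.23030965]), 'tool_rot': array([-9.07256410e-04,  9.90643448e-01,  1.36472358e-01, -1.78750609e-04]), 'contact_force': array([-0.2244821 ,  0.1160062 ,  0.23352376]), 'torque': array([-0.02706221, -0.04999667,  0.05958275]), 'gripper_width': 0.9993176045367911}
side {'mtx': array([[484.50367099,   0.        , 259.90443943],
       [  0.        , 484.50367099, 196.76971808],
       [  0.        ,   0.        ,   1.        ]]), 'k1': -0.18927807293782722, 'R': array([[-0.91744267, -0.3978476 , -0.00402995],
       [-0.28585294,  0.66615895, -0.68885437],
       [ 0.27674365, -0.63083242, -0.72488855]]), 't': array([0.59708024, 0.14663768, 0.9092395 
[... 250 characters left out ...]
,
       [-0.99796154, -0.01740518, -0.06139894],
       [ 0.06162799, -0.01294356, -0.99801526]]), 't': array([0.06394304, 0.59208589, 0.99536406])}
wrist {'mtx': array([[339.84984338,   0.        , 252.13291624],
       [  0.        , 339.84984338, 190.77087438],
       [  0.        ,   0.        ,   1.        ]]), 'k1': -0.07116411861746251, 'hand_eye': array([[ 2.12406022e-04, -9.49852829e-01, -3.12697230e-01,
         8.08596041e-02],
       [ 9.99999945e-01,  2.81846349e-04, -1.76869306e-04,
         8.88694577e-04],
       [ 2.56132383e-04, -3.12697175e-01,  9.49852837e-01,
        -1.43441773e-01],
       [ 0.00000000e+00,  0.00000000e+00,  0.00000000e+00,
         1.00000000e+00]])}
```

View pics/top0.png

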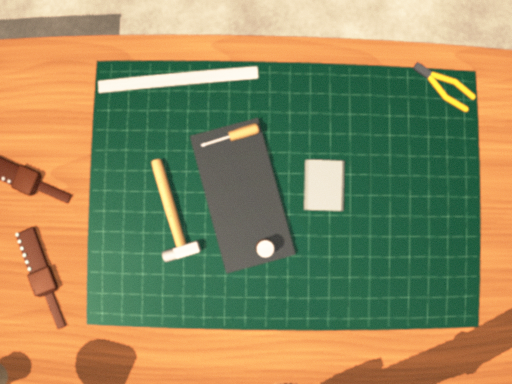

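View pics/side0.png

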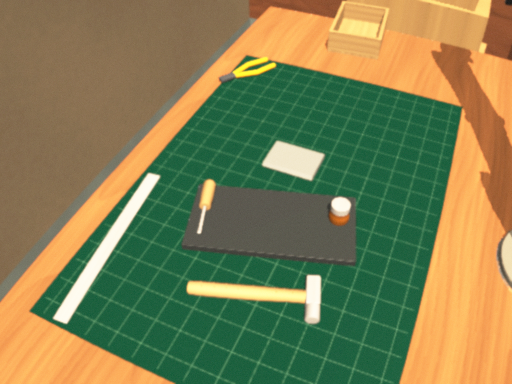

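```bash
cat > h.py <<'E'
from station import *
import cv2,numpy as np
def unproj(px,cam,z):
    c=calibration(cam);px=np.asarray(px,float).reshape(-1,2)
    m=c['mtx'];d=(px-[m[0,2],m[1,2]])/[m[0,0],m[1,1]]
    rd=np.linalg.norm(d,axis=1);r=rd.copy()
    for _ in range(30): r=rd/(1+c['k1']*r*r)
    d=d*(r/np.maximum(rd,1e-9))[:,None]
    d=np.c_[d,np.ones(len(d))]@c['R']   # R^T d
    o=-c['R'].T@c['t']
    s=(z-o[2])/d[:,2]
    return o+d*s[:,None]
def proj(X,cam):
    c=calibration(cam);X=np.asarray(X,float).reshape(-1,3)@c['R'].T+c['t']
    d=X[:,:2]/X[:,2:];r2=(d**2).sum(1,keepdims=True)
    d=d*(1+c['k1']*r2);m=c['mtx'];return d*[m[0,0],m[1,1]]+[m[0,2],m[1,2]]
def rect(name,cam,z,save=None):
    read_camera(cam)
    rs=regions_of(name,cam)
    for r in rs[:2]:
        m=r['region'].astype(np.uint8)
        cs,_=cv2.findContours(m,cv2.RETR_EXTERNAL,cv2.CHAIN_APPROX_NONE)
        k=max(cs,key=cv2.contourArea)[:,0,:]
        P=unproj(k,cam,z)[:,:2]
        R=cv2.minAreaRect((P*1000).astype(np.float32))
        print(name,cam,round(r['conf'],2),m.sum(),r['point'],'rect',np.round(R[0],1),np.round(R[1],1),round(R[2],2));print(np.round(cv2.boxPoints(R),1).tolist())
E
python3 - <<'E'
from h import *
for n,z in [('plate',.010),('slab',.016),('jar',.03),('awl',.025),('hammer',.015)]:
    rect(n,'top',z)
rect('plate','side',.010);rect('slab','side',.016)
E
```

```text
plate top 0.74 1942 [322.7, 188.3] rect [603.6 -82.7] [118.2  97.2] 0.2
[[544.2999877929688, -34.29999923706055], [544.7000122070312, -131.5], [662.9000244140625, -131.10000610351562], [662.5999755859375, -33.900001525878906]]
slab top 0.8 9333 [240.6, 200.6] rect [576.4 112.2] [340.6 168.7] 16.26
[[389.29998779296875, 145.5], [436.5, -16.5], [763.5, 78.9000015258789], [716.2999877929688, 240.8000030517578]]
jar top 0.49 245 [262.6, 246.9] rect [452.6  57.7] [39.6 37.3] 0.91
[[432.5, 76.0999984741211], [433.1000061035156, 38.70000076293945], [472.70001220703125, 39.400001525878906], [472.1000061035156, 76.69999694824219]]
jar top 0.33 404 [241.2, 131.6] rect [714.  143.9] [ 27.9 137.7] 18.44
[[678.9000244140625, 204.8000030517578], [722.5, 74.19999694824219], [749.0, 83.0], [705.4000244140625, 213.6999969482422]]
awl top 0.83 391 [240.1, 132.0] rect [716.6 143.7] [ 27.6 139. ] 17.22
[[682.9000244140625, 206.0], [724.0, 73.19999694824219], [750.4000244140625, 81.4000015258789], [709.2000122070312, 214.10000610351562]]
hammer top 0.58 1358 [172.1, 217.7] rect [541.8 284.5] [241.2  92.2] 16.16
[[413.1000061035156, 295.20001220703125], [438.79998779296875, 206.6999969482422], [670.5, 273.79998779296875], [644.7999877929688, 362.3999938964844]]
plate side 0.84 1463 [293.4, 161.8] rect [602.3 -82.8] [ 96.6 123.9] 89.14
[[539.5999755859375, -130.10000610351562], [663.5, -132.0], [665.0, -35.400001525878906], [541.0999755859375, -33.599998474121094]]
slab side 0.55 10450 [275.2, 226.4] rect [573.3 117.5] [341.  184.2] 15.95
[[384.1000061035156, 159.1999969482422], [434.70001220703125, -18.0], [762.5999755859375, 75.69999694824219], [712.0, 252.89999389648438]]
```

send_rows(
  motion="2.15 2.25 -0.6 0 0 -4.5 0; 2.15 2.25 -0.6 0 0 -4.5 0; 2.15 2.25 -0.6 0 0 -4.5 0; 2.15 2.25 -0.6 0 0 -4.5 0; 2.15 2.25 -0.6 0 0 -4.5 0; 2.15 2.25 -0.6 0 0 -4.5 0; 2.15 2.25 -0.6 0 0 -4.5 0; 2.15 2.25 -0.6 0 0 -4.5 0; 2.15 2.25 -0.6 0 0 -4.5 0; 2.15 2.25 -0.6 0 0 -4.5 0; 2.15 2.25 -0.6 0 0 -4.5 0; 2.15 2.25 -0.6 0 0 -4.5 0; 2.15 2.25 -0.6 0 0 -4.5 0; 2.15 2.25 -0.6 0 0 -4.5 0; 2.15 2.25 -0.6 0 0 -4.5 0; 2.15 2.25 -0.6 0 0 -4.5 0; 2.15 2.25 -0.6 0 0 -4.5 0; 2.15 2.25 -0.6 0 0 -4.5 0; 2.15 2.25 -0.6 0 0 -4.5 0; 2.15 2.25 -0.6 0 0 -4.5 0",
)

```text
t: 2.52
eef_pos: [0.6215, -0.1852, 0.1112]
tool_rot: [0.003, 0.768, -0.641, -0.001]
contact_force: [0.7, -0.7, 0.0]
gripper_width: 1.0
```

send_rows(
  motion="-0.2 -0.4 0 0 0 6 0; -0.2 -0.4 0 6.2 1.8 0 0; 0 -0.4 -0.4 6.2 1.8 0 0; 0 -0.4 -0.4 6.2 1.8 0 0; 0 -0.4 -0.4 6.2 1.8 0 0; 0 0 -0.4 6.2 1.8 0 0;0 0 0 0 0 0 0",
)

```text
t: 3.1
eef_pos: [0.6276, -0.1847, 0.0941]
tool_rot: [-0.181, 0.773, -0.563, -0.229]
contact_force: [-1.6, -1.1, 0.0]
gripper_width: 1.001
```

```bash
cat > s.py <<'E'
from h import *
import sys
from scipy.spatial.transform import Rotation as Ro
def show(tag,cams=('side','wrist','top')):
    o=get_obs();q=o['tool_rot'];R=Ro.from_quat([q[1],q[2],q[3],q[0]]).as_matrix()
    print('t',round(o['t'],2),'p',np.round(o['eef_pos'],4),'F',np.round(o['contact_force'],1),'tau',np.round(o['torque'],2));print(np.round(R,3),np.round(o['q'],2))
    ims=[]
    for c in cams: ims.append(read_camera(c)[:,:,::-1])
    for c,i in zip(cams,ims): cv2.imwrite(f'pics/{c}_{tag}.png',i)
if __name__=='__main__': show(sys.argv[1],sys.argv[2:])
E
python3 s.py 1 side wrist
```

```text
t 3.1 p [ 0.6276 -0.1847  0.0941] F [-1.6 -1.1  0. ] tau [-0.72 -0.08  0.1 ]
[[ 0.261 -0.954 -0.151]
 [-0.788 -0.301  0.537]
 [-0.558 -0.021 -0.83 ]] [ 0.41  0.81 -0.01  1.43 -0.46  1.33 -2.22]
```

View pics/side_1.png

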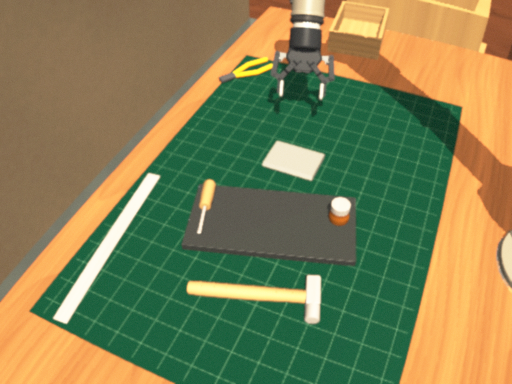

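View pics/wrist_1.png

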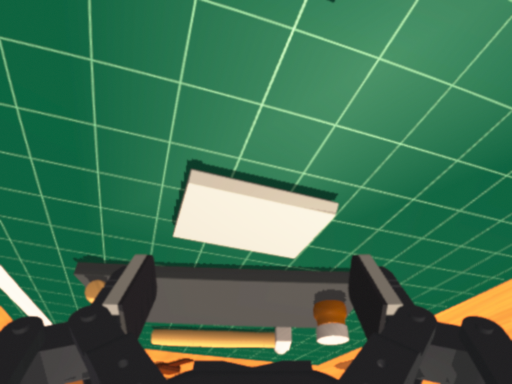

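send_rows(
  motion="-0.1 -0.1 -1 -0.34 1.15 -1.2 0; -0.1 -0.1 -1 0 0 0 0; -0.1 -0.1 -1 0 0 0 0; -0.1 0 -1 0 0 0 0; -0.1 0 -1 0 0 0 0; -0.1 0 -1 0 0 0 0; -0.1 0 -1 0 0 0 0; -0.1 0 -1 0 0 0 0; 0 0 0 0 0 0 0",
)

```text
t: 3.95
eef_pos: [0.6229, -0.1745, 0.0143]
tool_rot: [-0.172, 0.772, -0.568, -0.227]
contact_force: [-0.2, -0.0, -0.5]
gripper_width: 1.001
```

```bash
python3 s.py 2 side wrist top
```

```text
t 3.95 p [ 0.6229 -0.1745  0.0143] F [-0.2 -0.  -0.5] tau [-0.52 -0.18  0.02]
[[ 0.252 -0.955 -0.155]
 [-0.799 -0.296  0.523]
 [-0.546 -0.008 -0.838]] [ 0.4   0.9  -0.01  1.47 -0.46  1.2  -2.19]
```

```bash
python3 - <<'E'
import cv2,numpy as np
s=cv2.imread('pics/side_2.png')[60:220,200:400];t=cv2.imread('pics/top_2.png')[120:280,270:470]
cv2.imwrite('pics/c2.png',np.hstack([cv2.resize(s,(400,320),interpolation=2),cv2.resize(t,(400,320),interpolation=2)]))
E
```

```text
(no output)
```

View pics/c2.png

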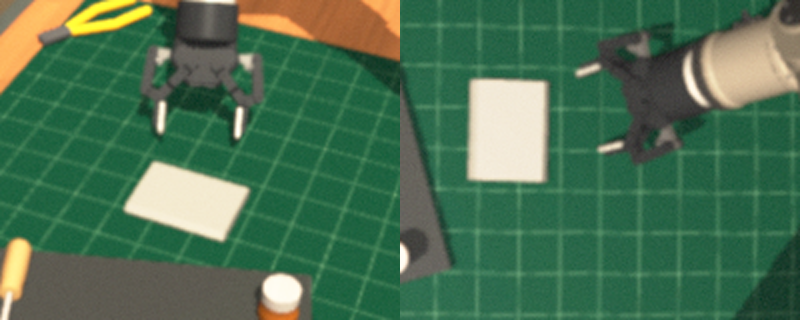

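View pics/wrist_2.png

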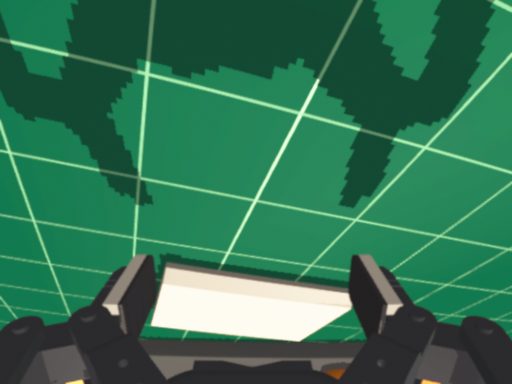

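send_rows(
  motion="-0.2 -0.1 -0.4 0 0 0 0; -0.2 -0.1 -0.4 0 0 0 0; -0.2 -0.1 -0.4 0 0 0 0; -0.2 -0.1 -0.3 0 0 0 0; -0.2 -0.1 -0.3 0 0 0 0",
)

```text
t: 4.52
eef_pos: [0.6162, -0.182, 0.0001]
tool_rot: [-0.173, 0.773, -0.568, -0.222]
contact_force: [-0.1, -0.1, 0.2]
gripper_width: 1.0
```

```bash
python3 - <<'E'
from h import *
print(unproj([[360,156],[370,195]],'top',.02))
E
```

```text
[[ 0.67343329 -0.17051834  0.02      ]
 [ 0.57979612 -0.19496435  0.02      ]]
```

send_rows(
  motion="-0.1 0 -0.3 0 0 0 0; -0.1 0 -0.3 0 0 0 0; 0 0 0 0 0 0 0",
)

```text
t: 4.77
eef_pos: [0.6139, -0.1827, -0.0061]
tool_rot: [-0.174, 0.773, -0.568, -0.222]
contact_force: [-1.3, 0.0, 2.7]
gripper_width: 1.002
```

```bash
python3 s.py 3 wrist
```

```text
t 4.77 p [ 0.6139 -0.1827 -0.0061] F [-1.3  0.   2.7] tau [-0.23  0.1   0.  ]
[[ 0.255 -0.956 -0.146]
 [-0.801 -0.293  0.521]
 [-0.541 -0.016 -0.841]] [ 0.42  0.91 -0.02  1.49 -0.46  1.16 -2.16]
```

send_rows(
  motion="0 -0.3 0.6 0 0 0 0; 0 -0.2 0.4 -5.3 -1.5 0 0; 0 -0.2 0 -5.3 -1.5 0 0; 0 -0.2 0 -5.3 -1.5 0 0; 0 -0.1 0 -5.3 -1.5 0 0; 0 0 0 -0.26 0.88 -0.7 0; 0 0 0 0 0 0 0",
)

```text
t: 5.4
eef_pos: [0.6133, -0.1972, 0.0047]
tool_rot: [-0.048, 0.797, -0.598, -0.071]
contact_force: [0.1, -0.6, -0.0]
gripper_width: 1.001
```

```bash
python3 s.py 4 side wrist
```

```text
t 5.4 p [ 0.6133 -0.1972  0.0047] F [ 0.1 -0.6 -0. ] tau [-0.16 -0.03 -0.04]
[[ 0.275 -0.96  -0.056]
 [-0.946 -0.281  0.162]
 [-0.171  0.008 -0.985]] [ 0.2   0.75  0.13  1.69 -0.31  0.83 -2.34]
```

send_rows(
  motion="0 0 -0.4 0 0 0 0; 0 0 -0.4 0 0 0 0; 0 0 -0.3 0 0 0 0; 0 0 -0.2 0 0 0 0; 0 0 -0.1 0 0 0 0; 0 0 -0.1 0 0 0 0",
)

```text
t: 6.0
eef_pos: [0.6132, -0.2028, -0.0117]
tool_rot: [-0.051, 0.794, -0.601, -0.074]
contact_force: [-6.0, 2.4, 16.8]
gripper_width: 1.004
```

send_rows(
  motion="0 0 0.2 0 0 0 0; 0 0.5 0 0 0 0 0; 0 1 0 0 0 0 0; 0 1 0 0 0 0 0; 0 1 0 0 0 0 0; 0 1 0 0 0 0 0; 0 0 0 0 0 0 0",
)

```text
t: 6.58
eef_pos: [0.6121, -0.1544, -0.0111]
tool_rot: [-0.051, 0.793, -0.602, -0.075]
contact_force: [0.3, 0.2, 2.2]
gripper_width: 0.999
```

```bash
python3 s.py 5 side wrist top
```

```text
t 6.58 p [ 0.6121 -0.1544 -0.0111] F [0.3 0.2 2.2] tau [-0.08 -0.04 -0.  ]
[[ 0.264 -0.963 -0.058]
 [-0.947 -0.271  0.172]
 [-0.181  0.01  -0.983]] [ 0.15  0.76  0.11  1.73 -0.33  0.79 -2.38]
```

View pics/wrist_5.png

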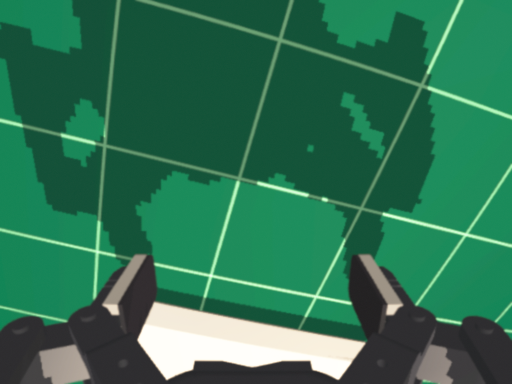

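View pics/side_5.png

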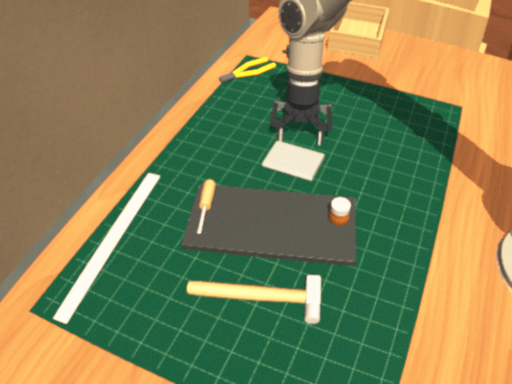

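send_rows(
  motion="0 0.5 0.06 0 0 0 0; 0 0.8 0.03 0 0 0 0; 0 0.8 0 0 0 0 0; 0 0.8 0 0 0 0 0; 0 0.8 0 0 0 0 0; 0 0 0 0 0 0 0",
)

```text
t: 7.23
eef_pos: [0.613, -0.1215, -0.0097]
tool_rot: [-0.05, 0.791, -0.605, -0.072]
contact_force: [0.4, -0.5, 0.4]
gripper_width: 1.001
```

```bash
python3 s.py 6 wrist top
```

```text
t 7.23 p [ 0.613  -0.1215 -0.0097] F [ 0.4 -0.5  0.4] tau [-0.18 -0.15 -0.02]
[[ 0.258 -0.965 -0.054]
 [-0.95  -0.263  0.166]
 [-0.175  0.008 -0.985]] [ 0.1   0.74  0.11  1.76 -0.34  0.76 -2.43]
```

View pics/wrist_6.png

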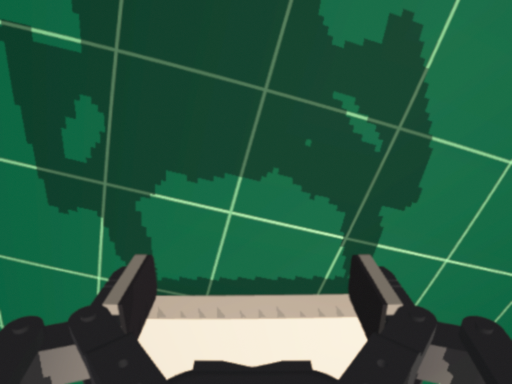

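View pics/top_6.png

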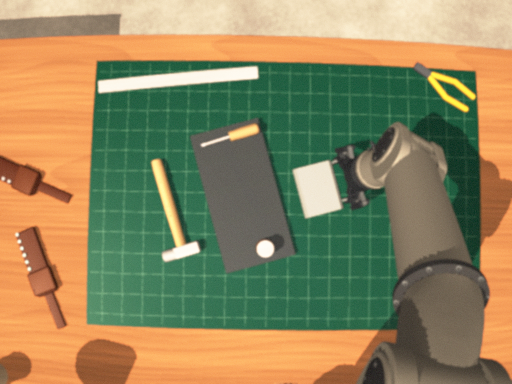

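send_rows(
  motion="0 0.6 0 0 0 0.6 0; 0 0.8 0 0 0 0.5 0; 0 0.8 0 0 0 0 0; 0 0.8 0 0 0 0 0; 0 0.8 0 0 0 0 0; 0 0 0 0 0 0 0",
)

```text
t: 7.83
eef_pos: [0.6116, -0.0844, -0.01]
tool_rot: [-0.047, 0.797, -0.598, -0.072]
contact_force: [0.3, 0.1, 0.9]
gripper_width: 0.997
```

```bash
python3 s.py 7 side wrist top
```

```text
t 7.83 p [ 0.6116 -0.0844 -0.01  ] F [0.3 0.1 0.9] tau [-0.29 -0.1   0.01]
[[ 0.275 -0.96  -0.058]
 [-0.946 -0.281  0.162]
 [-0.172  0.011 -0.985]] [ 0.04  0.73  0.11  1.78 -0.34  0.74 -2.47]
```

View pics/wrist_7.png

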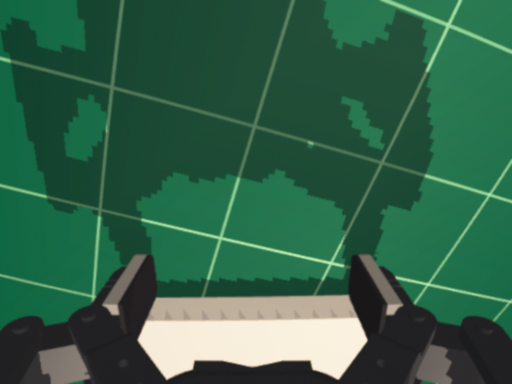

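View pics/top_7.png

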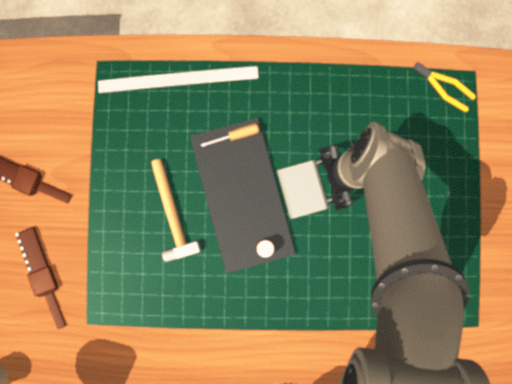

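send_rows(
  motion="-0.1 0.5 0 0 0 0 0; -0.1 0.5 0 0 0 0 0; -0.1 0.4 0 0 0 0 0; 0 0 0 0 0 0 0",
)

```text
t: 8.32
eef_pos: [0.6084, -0.0739, -0.0101]
tool_rot: [-0.047, 0.796, -0.6, -0.071]
contact_force: [0.5, -0.6, -0.4]
gripper_width: 0.996
```

```bash
python3 s.py 8 side wrist top; python3 - <<'E'
import cv2,numpy as np
s=cv2.imread('pics/side_8.png')[60:220,200:400];t=cv2.imread('pics/top_8.png')[110:270,200:400]
cv2.imwrite('pics/c8.png',np.hstack([cv2.resize(s,(400,320),interpolation=2),cv2.resize(t,(400,320),interpolation=2)]))
E
```

```text
t 8.32 p [ 0.6084 -0.0739 -0.0101] F [ 0.5 -0.6 -0.4] tau [-0.19 -0.04 -0.01]
[[ 0.271 -0.961 -0.057]
 [-0.948 -0.277  0.159]
 [-0.168  0.011 -0.986]] [ 0.02  0.73  0.11  1.8  -0.34  0.73 -2.49]
```

View pics/c8.png

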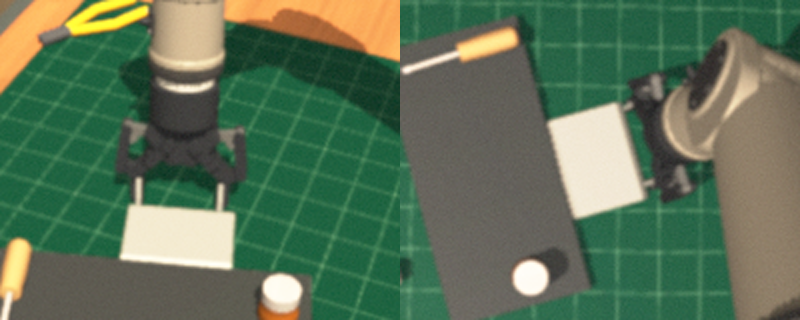

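View pics/wrist_8.png

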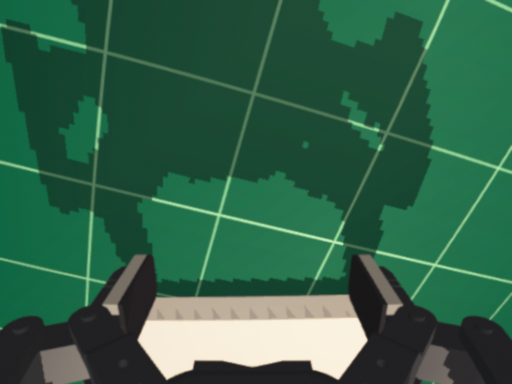

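send_rows(
  motion="-0.1 0.4 0 0 0 0 0; -0.1 0.4 0 0 0 0 0; -0.1 0.4 0 0 0 0 0",
)

```text
t: 8.72
eef_pos: [0.6078, -0.073, -0.0096]
tool_rot: [-0.044, 0.794, -0.602, -0.064]
contact_force: [1.7, -7.6, 1.2]
gripper_width: 1.002
```

```bash
python3 s.py 9 side wrist;  python3 - <<'E'
import cv2,numpy as np
s=cv2.imread('pics/side_9.png')[100:260,200:400];t=cv2.imread('pics/wrist_9.png')
cv2.imwrite('pics/c9.png',np.hstack([cv2.resize(s,(400,320),interpolation=2),cv2.resize(t,(400,320))]))
E
```

```text
t 8.72 p [ 0.6078 -0.073  -0.0096] F [ 1.7 -7.6  1.2] tau [-1.68 -0.39  0.23]
[[ 0.266 -0.963 -0.049]
 [-0.952 -0.27   0.146]
 [-0.154  0.008 -0.988]] [ 0.01  0.72  0.11  1.81 -0.34  0.71 -2.5 ]
```

View pics/c9.png

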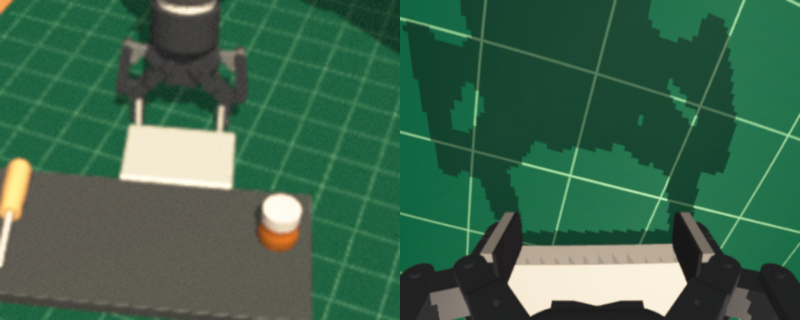

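send_rows(
  motion="-0.15 0.5 0.3 0.5 0.1 0 0; -0.15 0.5 0.5 0.5 0.1 0 0; -0.15 0.5 0.5 0.5 0.1 0 0; -0.15 0.5 0.5 0.5 0.1 0 0",
)

```text
t: 9.15
eef_pos: [0.6015, -0.0555, 0.009]
tool_rot: [-0.055, 0.792, -0.603, -0.077]
contact_force: [0.0, -0.7, -1.2]
gripper_width: 1.002
```

```bash
python3 s.py 10 side wrist;  python3 - <<'E'
import cv2,numpy as np
s=cv2.imread('pics/side_10.png')[100:260,200:400];t=cv2.imread('pics/wrist_10.png')
cv2.imwrite('pics/c10.png',np.hstack([cv2.resize(s,(400,320),interpolation=2),cv2.resize(t,(400,320))]))
E
```

```text
t 9.15 p [ 0.6015 -0.0555  0.009 ] F [ 0.  -0.7 -1.2] tau [-0.15 -0.01  0.06]
[[ 0.262 -0.964 -0.055]
 [-0.947 -0.267  0.179]
 [-0.188  0.005 -0.982]] [ 0.01  0.69  0.1   1.82 -0.35  0.75 -2.51]
```

View pics/c10.png

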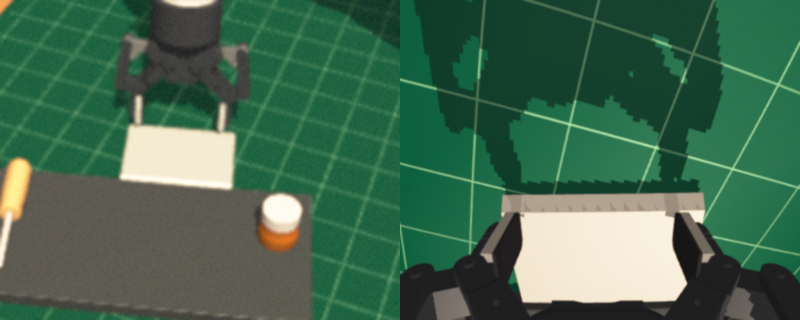

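send_rows(
  motion="0 0 1 0 0 0.8 0; 0.25 -0.9 0.3 0 0 0 0; 0.3 -1.1 0 -3.6 -1 0 0; 0.3 -1.1 0 -3.6 -1 0 0; 0.3 -1.1 -0.5 0 0 0 0; 0 0 -1 0 0 0 0; 0 0 -0.8 0 0 0 0; 0 0 0 0 0 0 0",
)

```text
t: 9.92
eef_pos: [0.6156, -0.1012, 0.0008]
tool_rot: [-0.015, 0.801, -0.599, -0.024]
contact_force: [-0.1, -0.3, -0.1]
gripper_width: 0.999
```

```bash
python3 s.py 11 wrist
```

```text
t 9.92 p [ 0.6156 -0.1012  0.0008] F [-0.1 -0.3 -0.1] tau [-0.02 -0.05  0.02]
[[ 0.282 -0.959 -0.02 ]
 [-0.958 -0.283  0.052]
 [-0.056  0.004 -0.998]] [-0.04  0.7   0.18  1.81 -0.26  0.68 -2.55]
```

send_rows(
  motion="0 0 -0.5 0 0 0 0; 0 0 -0.4 0 0 0 0; 0 0 -0.2 0 0 0 0; 0 0 -0.1 0 0 0 0; 0 0 -0.1 0 0 0 0;0 0 -0.05 0 0 0 0",
)

```text
t: 10.47
eef_pos: [0.6151, -0.1016, -0.0125]
tool_rot: [-0.016, 0.8, -0.599, -0.025]
contact_force: [-1.8, 0.3, 4.9]
gripper_width: 0.999
```

send_rows(
  motion="-0.2 0.6 0.1 0 0 0 0; -0.2 0.7 0 0 0 0 0; -0.2 0.7 0 0 0 0 0; -0.2 0.7 0 0 0 0 0; -0.2 0.7 0 0 0 0 0; -0.2 0.8 0 0 0 0 0",
)

```text
t: 10.97
eef_pos: [0.6075, -0.0751, -0.0092]
tool_rot: [-0.012, 0.798, -0.603, -0.013]
contact_force: [4.7, -21.9, -1.4]
gripper_width: 1.004
```

send_rows(
  motion="-0.35 1.2 0 0 0 0 0; -0.35 1.2 0 0 0 0 0",
)

```text
t: 11.13
eef_pos: [0.6073, -0.0756, -0.0061]
tool_rot: [-0.006, 0.795, -0.607, 0.004]
contact_force: [6.6, -28.7, -0.5]
gripper_width: 0.998
```

```bash
python3 s.py 12 side wrist;  python3 - <<'E'
import cv2,numpy as np
s=cv2.imread('pics/side_12.png')[100:260,200:400];t=cv2.imread('pics/wrist_12.png')
cv2.imwrite('pics/c12.png',np.hstack([cv2.resize(s,(400,320),interpolation=2),cv2.resize(t,(400,320))]))
E
```

```text
t 11.13 p [ 0.6073 -0.0756 -0.0061] F [  6.6 -28.7  -0.5] tau [-5.83 -1.43  1.04]
[[ 0.263 -0.965  0.014]
 [-0.965 -0.263  0.005]
 [-0.001 -0.014 -1.   ]] [-0.13  0.69  0.21  1.88 -0.25  0.59 -2.64]
```

View pics/c12.png

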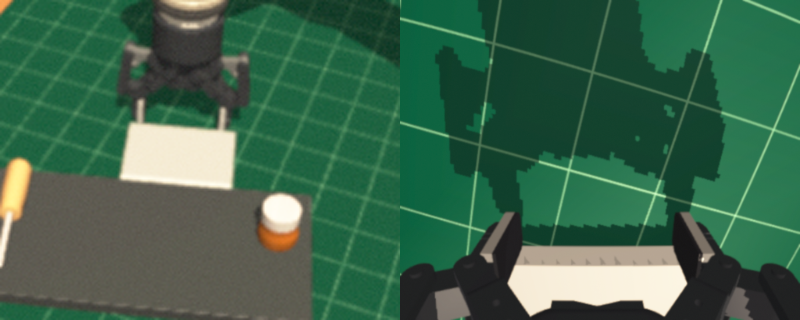

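send_rows(
  motion="-0.3 1.1 0.3 1 0.3 0.2 0; -0.3 1.1 0.4 1 0.3 0.2 0; -0.3 1.1 0.4 1 0.3 0.2 0",
)

```text
t: 11.48
eef_pos: [0.607, -0.0738, 0.0094]
tool_rot: [-0.015, 0.794, -0.607, 0.003]
contact_force: [5.1, -21.3, 2.1]
gripper_width: 1.001
```

```bash
cat > c.sh <<'E'
python3 s.py $1 side wrist;  python3 - $1 <<'P'
import cv2,numpy as np,sys
g=sys.argv[1]
s=cv2.imread(f'pics/side_{g}.png')[100:260,200:400];t=cv2.imread(f'pics/wrist_{g}.png')
cv2.imwrite(f'pics/c{g}.png',np.hstack([cv2.resize(s,(400,320),interpolation=2),cv2.resize(t,(400,320))]))
P
E
bash c.sh 13
```

```text
t 11.48 p [ 0.607  -0.0738  0.0094] F [  5.1 -21.3   2.1] tau [-4.48 -0.96  0.89]
[[ 0.263 -0.965  0.022]
 [-0.965 -0.262  0.019]
 [-0.013 -0.027 -1.   ]] [-0.12  0.66  0.2   1.88 -0.26  0.61 -2.63]
```

View pics/c13.png

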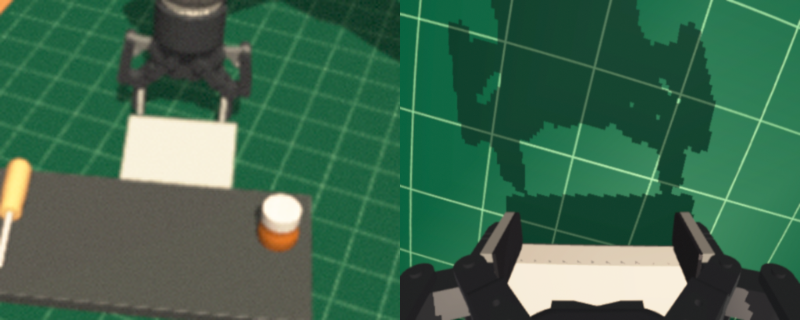

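send_rows(
  motion="-0.3 1 0.5 0.7 0.7 0.2 0; -0.3 1 0.5 0.7 0.7 0.2 0; -0.3 1 0.5 0.7 0.7 0.2 0; -0.3 1 0.5 0.9 0.3 0.2 0",
)

```text
t: 11.92
eef_pos: [0.6039, -0.0616, 0.0361]
tool_rot: [-0.017, 0.795, -0.607, -0.01]
contact_force: [2.6, -12.3, 5.2]
gripper_width: 1.001
```

```bash
bash c.sh 14
```

```text
t 11.92 p [ 0.6039 -0.0616  0.0361] F [  2.6 -12.3   5.2] tau [-2.51 -0.1   0.52]
[[ 0.264 -0.965  0.004]
 [-0.964 -0.264  0.04 ]
 [-0.037 -0.015 -0.999]] [-0.13  0.62  0.21  1.87 -0.25  0.68 -2.64]
```

View pics/c14.png

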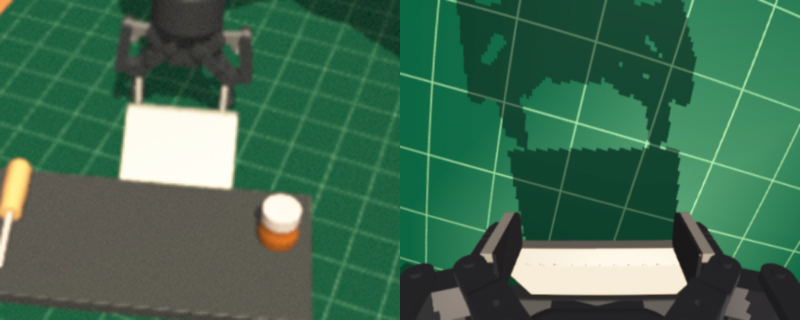

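send_rows(
  motion="-0.3 1 0.5 0.7 0.5 0.2 0; -0.3 1 0.5 0.7 0.5 0.2 0; -0.3 1 0.5 0.7 0.2 0.2 0; -0.3 1 0.4 0.7 0.2 0 0",
)

```text
t: 12.35
eef_pos: [0.5971, -0.0365, 0.0611]
tool_rot: [-0.026, 0.796, -0.605, -0.024]
contact_force: [-0.6, -9.9, 9.2]
gripper_width: 1.003
```

```bash
bash c.sh 15
```

```text
t 12.35 p [ 0.5971 -0.0365  0.0611] F [-0.6 -9.9  9.2] tau [-1.88  0.39  0.42]
[[ 0.268 -0.963 -0.005]
 [-0.961 -0.267  0.07 ]
 [-0.069 -0.014 -0.998]] [-0.15  0.57  0.19  1.88 -0.27  0.73 -2.66]
```

View pics/c15.png

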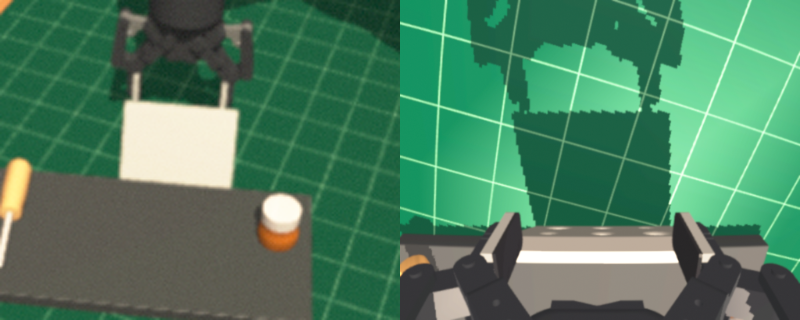

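send_rows(
  motion="-0.3 1 0.3 0.3 0.3 0 0; -0.3 1 0.3 0.3 0.3 0 0; -0.3 1 0.2 0 0 0 0; -0.3 1 0.2 0 0 0 0",
)

```text
t: 12.78
eef_pos: [0.5883, -0.0029, 0.076]
tool_rot: [-0.027, 0.794, -0.607, -0.024]
contact_force: [0.4, -0.4, 0.1]
gripper_width: 0.998
```

```bash
bash c.sh 16
```

```text
t 12.78 p [ 0.5883 -0.0029  0.076 ] F [ 0.4 -0.4  0.1] tau [-0.16  0.   -0.03]
[[ 0.263 -0.965 -0.006]
 [-0.962 -0.262  0.073]
 [-0.072 -0.014 -0.997]] [-0.21  0.54  0.2   1.9  -0.26  0.74 -2.72]
```

View pics/c16.png

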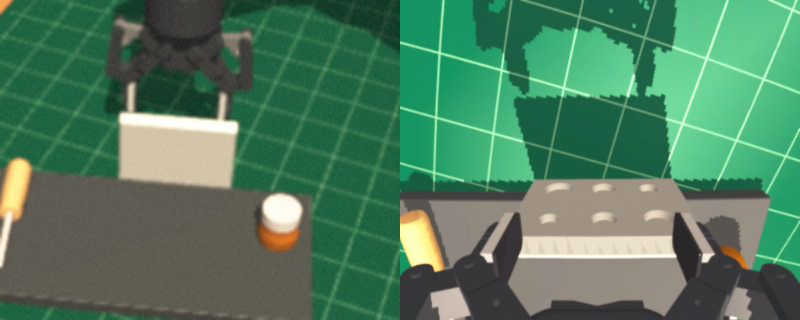

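send_rows(
  motion="-0.2 0.6 0 0 0 0 0; -0.2 0.6 0 0 0 0 0; -0.2 0.6 0 0 0 0 0",
)

```text
t: 13.13
eef_pos: [0.5819, 0.0185, 0.0757]
tool_rot: [-0.028, 0.795, -0.605, -0.025]
contact_force: [0.8, 0.6, -0.7]
gripper_width: 1.003
```

```bash
bash c.sh 17
```

```text
t 13.13 p [0.5819 0.0185 0.0757] F [ 0.8  0.6 -0.7] tau [-0.05 -0.03 -0.  ]
[[ 0.266 -0.964 -0.006]
 [-0.961 -0.265  0.074]
 [-0.073 -0.014 -0.997]] [-0.25  0.53  0.19  1.91 -0.26  0.73 -2.75]
```

View pics/c17.png

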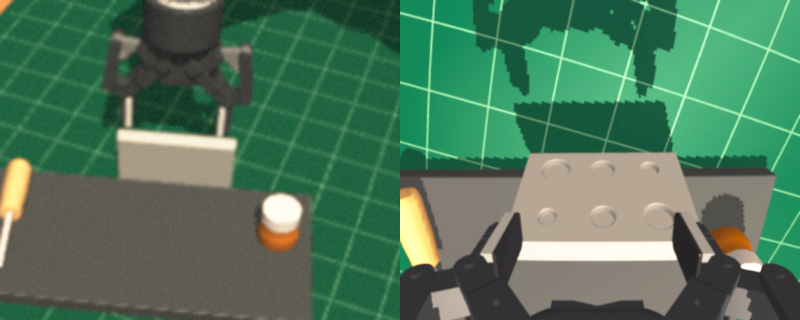

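send_rows(
  motion="-0.2 0.6 0 0 0 0 0; -0.2 0.6 0 0 0 0 0; -0.1 0.4 0 0 0 0 0",
)

```text
t: 13.48
eef_pos: [0.5749, 0.0362, 0.0741]
tool_rot: [-0.027, 0.795, -0.605, -0.026]
contact_force: [-0.6, -0.7, -0.3]
gripper_width: 1.003
```

```bash
bash c.sh 18
```

```text
t 13.48 p [0.5749 0.0362 0.0741] F [-0.6 -0.7 -0.3] tau [-0.06  0.01 -0.05]
[[ 0.266 -0.964 -0.009]
 [-0.961 -0.266  0.074]
 [-0.074 -0.011 -0.997]] [-0.28  0.52  0.19  1.93 -0.26  0.72 -2.78]
```

View pics/c18.png

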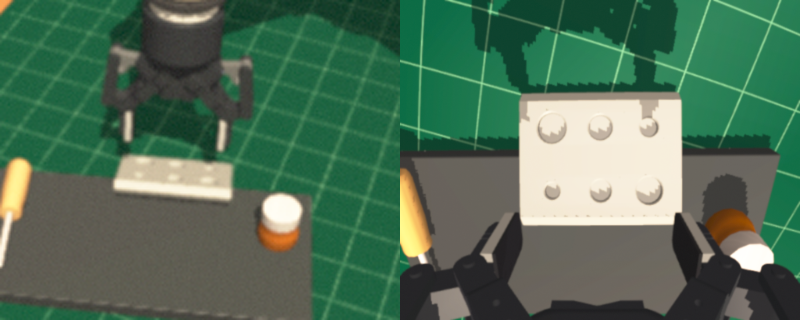

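send_rows(
  motion="0.2 -0.7 0.5 0 0 0 0; 0.2 -0.7 0.5 0 0 0 0; 0 0 0 0 0 0 0; 0 0 0 0 0 0 0",
)

```text
t: 13.92
eef_pos: [0.5797, 0.0202, 0.0854]
tool_rot: [-0.027, 0.795, -0.605, -0.026]
contact_force: [-0.2, 0.1, -0.0]
gripper_width: 1.003
```

```bash
bash c.sh 19; python3 - <<'E'
from h import *
rect('plate','top',.023);rect('plate','side',.023)
cv2.imwrite('pics/top_19.png',read_camera('top')[:,:,::-1])
E
```

```text
t 13.92 p [0.5797 0.0202 0.0854] F [-0.2  0.1 -0. ] tau [-0.12  0.02  0.01]
[[ 0.267 -0.964 -0.009]
 [-0.961 -0.267  0.074]
 [-0.074 -0.011 -0.997]] [-0.25  0.51  0.2   1.91 -0.25  0.75 -2.76]
plate top 0.58 922 [265.6, 197.8] rect [571.   48.1] [120.3  52.8] 14.99
[[506.0, 58.099998474121094], [519.7000122070312, 7.099999904632568], [635.9000244140625, 38.20000076293945], [622.2000122070312, 89.19999694824219]]
plate side 0.75 1806 [286.4, 189.6] rect [577.4  26.5] [121.6  96. ] 16.05
[[505.70001220703125, 55.70000076293945], [532.2000122070312, -36.5], [649.0999755859375, -2.799999952316284], [622.5999755859375, 89.4000015258789]]
```

View pics/c19.png

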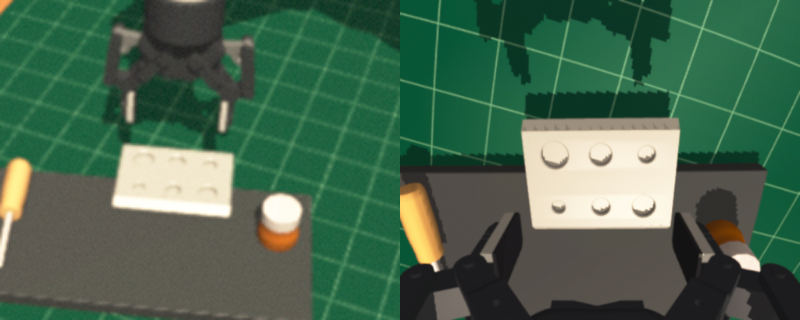

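View pics/top_19.png

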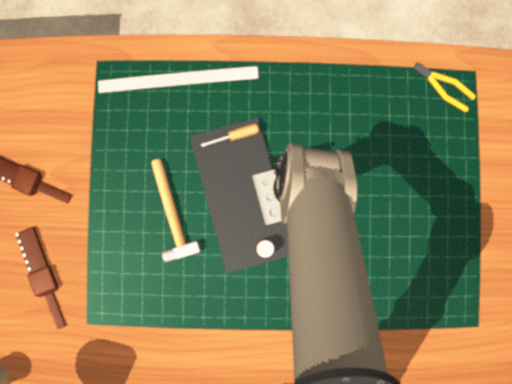

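send_rows(
  motion="0.6 -2 0 0 0 0 0; 0.6 -2 0 0 0 0 0; 0.6 -2 0 0 0 0 0; 0.6 -2 0 0 0 0 0; 0 0 -1.5 0 0 0 0; 0 0 -2 0 0 0 0; 0 0 -2 0 0 0 0; 0 0 -1.5 0 0 0 0; 0 0 0 0 0 0 0",
)

```text
t: 15.02
eef_pos: [0.6049, -0.0602, 0.0129]
tool_rot: [-0.028, 0.797, -0.602, -0.026]
contact_force: [-0.7, -0.0, 0.6]
gripper_width: 1.002
```

```bash
bash c.sh 20;python3 - <<'E'
from h import *
rect('plate','top',.023);rect('plate','side',.023)
E
```

```text
t 15.02 p [ 0.6049 -0.0602  0.0129] F [-0.7 -0.   0.6] tau [-0.1   0.07 -0.01]
[[ 0.273 -0.962 -0.008]
 [-0.959 -0.273  0.075]
 [-0.074 -0.013 -0.997]] [-0.09  0.66  0.17  1.86 -0.29  0.66 -2.58]
plate top 0.95 1999 [276.3, 196.8] rect [576.8  27.7] [121.   94.7] 17.38
[[505.0, 54.900001525878906], [533.2999877929688, -35.5], [648.7000122070312, 0.6000000238418579], [620.4000244140625, 91.0]]
plate top 0.68 1345 [171.2, 218.7] rect [539.3 288.9] [239.5  89.9] 19.64
[[411.3999938964844, 291.0], [441.6000061035156, 206.3000030517578], [667.2000122070312, 286.79998779296875], [637.0, 371.5]]
plate side 0.77 1808 [289.6, 190.2] rect [577.2  26.5] [121.6  95.6] 16.36
[[505.3999938964844, 55.20000076293945], [532.2999877929688, -36.5], [649.0, -2.299999952316284], [622.0999755859375, 89.4000015258789]]
```

View pics/c20.png

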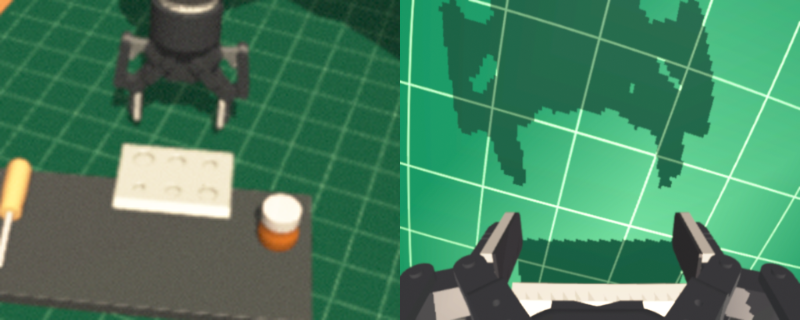

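send_rows(
  motion="0 0 -0.4 -1.5 -0.4 0 0; -0.1 0.5 -0.3 -0.5 0.4 0 0; -0.3 0.9 0 0 0 0 0; -0.3 0.9 0 0 0 0 0; 0 0 0 0 0 0 0",
)

```text
t: 15.73
eef_pos: [0.6026, -0.0349, 0.0135]
tool_rot: [-0.017, 0.798, -0.602, -0.01]
contact_force: [-0.4, 1.4, 0.1]
gripper_width: 1.004
```

```bash
bash c.sh 21
```

```text
t 15.73 p [ 0.6026 -0.0349  0.0135] F [-0.4  1.4  0.1] tau [0.03 0.06 0.03]
[[ 0.274 -0.962  0.004]
 [-0.961 -0.273  0.04 ]
 [-0.037 -0.015 -0.999]] [-0.17  0.65  0.2   1.89 -0.27  0.63 -2.66]
```

View pics/c21.png

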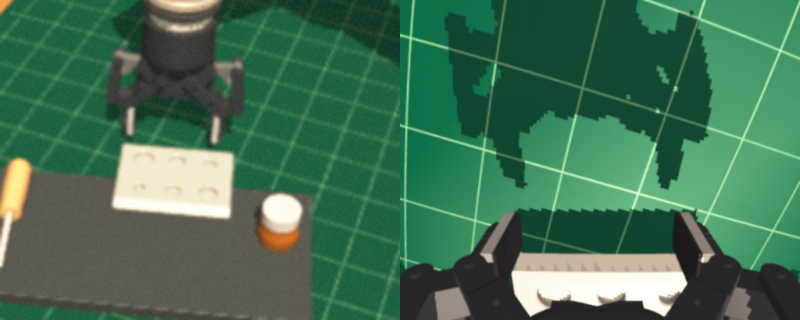

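send_rows(
  motion="-0.2 -0.1 -0.4 0 0 0 0; -0.2 -0.1 -0.4 0.2 0.6 0 0; -0.1 0 -0.2 0 0 0 0; 0 0 0 0 0 0 0",
)

```text
t: 16.17
eef_pos: [0.5978, -0.041, 0.003]
tool_rot: [-0.015, 0.797, -0.604, -0.015]
contact_force: [0.3, 0.5, 0.3]
gripper_width: 1.001
```

send_rows(
  motion="-0.2 0.7 0.2 0 0 0 0; -0.2 0.7 0.1 0 0 0 0; -0.2 0.7 0 0 0 0 0; -0.2 0.6 0 0 0 0 0",
)

```text
t: 16.5
eef_pos: [0.5893, -0.0157, 0.0058]
tool_rot: [-0.014, 0.795, -0.606, -0.014]
contact_force: [0.9, -1.9, -0.7]
gripper_width: 1.0
```

```bash
bash c.sh 22
```

```text
t 16.5 p [ 0.5893 -0.0157  0.0058] F [ 0.9 -1.9 -0.7] tau [-0.3  -0.13 -0.02]
[[ 0.265 -0.964 -0.006]
 [-0.963 -0.265  0.039]
 [-0.039 -0.005 -0.999]] [-0.21  0.65  0.2   1.92 -0.28  0.61 -2.69]
```

View pics/c22.png

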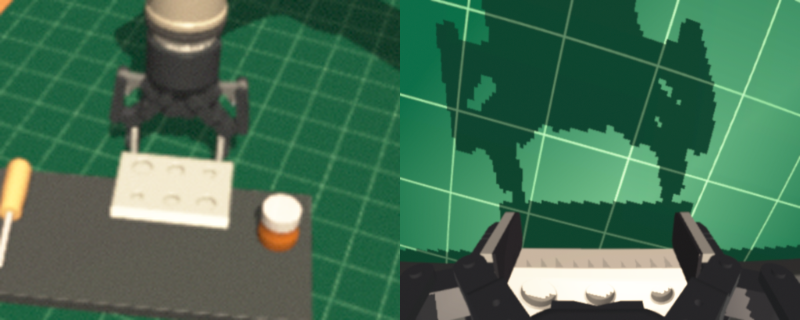

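send_rows(
  motion="-0.2 0.7 0.03 0 0 0.2 0; -0.2 0.7 0.03 0 0 0.2 0; -0.2 0.7 0.02 0 0 0.1 0; -0.2 0.7 0 0 0 0 0; 0 0 0 0 0 0 0",
)

```text
t: 17.02
eef_pos: [0.5809, 0.016, 0.0073]
tool_rot: [-0.014, 0.799, -0.601, -0.014]
contact_force: [0.7, -0.1, -0.5]
gripper_width: 0.998
```

```bash
bash c.sh 23
```

```text
t 17.02 p [0.5809 0.016  0.0073] F [ 0.7 -0.1 -0.5] tau [-0.06  0.03  0.02]
[[ 0.277 -0.961 -0.005]
 [-0.96  -0.277  0.039]
 [-0.039 -0.006 -0.999]] [-0.26  0.63  0.2   1.94 -0.28  0.6  -2.73]
```

View pics/c23.png

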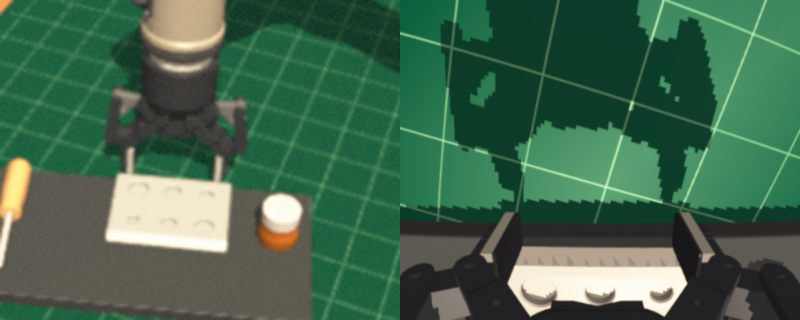

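send_rows(
  motion="-0.2 0.7 -0.03 0 0 0 0; -0.2 0.7 -0.03 0 0 0 0; -0.1 0.5 0 0 0 0 0; 0 0 0 0 0 0 0",
)

```text
t: 17.45
eef_pos: [0.5768, 0.033, 0.0073]
tool_rot: [-0.014, 0.798, -0.603, -0.012]
contact_force: [0.8, 0.1, 1.1]
gripper_width: 0.995
```

```bash
bash c.sh 24;python3 - <<'E'
from h import *
rect('plate','top',.023);rect('plate','side',.023)
E
```

```text
t 17.45 p [0.5768 0.033  0.0073] F [0.8 0.1 1.1] tau [-0.05 -0.02 -0.01]
[[ 0.273 -0.962 -0.002]
 [-0.961 -0.273  0.037]
 [-0.036 -0.008 -0.999]] [-0.3   0.63  0.2   1.95 -0.28  0.59 -2.76]
plate top 0.69 1642 [244.8, 201.1] rect [561.1  90.4] [122.9  92.9] 15.2
[[489.6000061035156, 119.0999984741211], [514.0, 29.5], [632.5999755859375, 61.70000076293945], [608.2000122070312, 151.3000030517578]]
plate side 0.62 2059 [284.2, 213.2] rect [561.7  86.9] [121.7  97.9] 14.95
[[490.20001220703125, 118.5], [515.5, 23.899999618530273], [633.0999755859375, 55.29999923706055], [607.7999877929688, 149.89999389648438]]
```

View pics/c24.png

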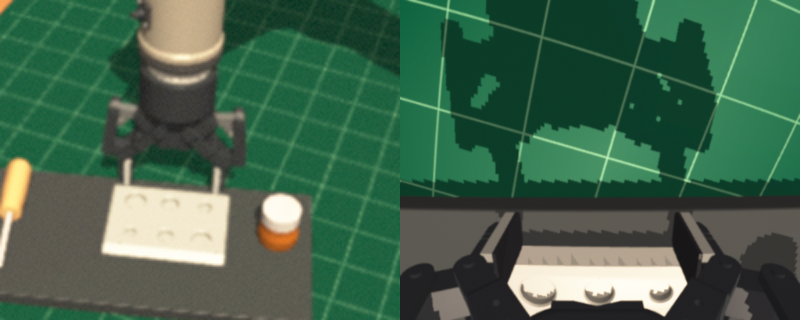

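send_rows(
  motion="0.2 -0.8 0.1 0 0 0 0; 0.3 -1 0.3 0 0 0 0; 0.3 -1 1 0 0 0 0; 0.3 -1 3 0 0 0 0; 0.8 -2 3 0 0 0 0; 0.8 -2.5 3 0 0 0 0; 0.8 -3 3 0 0 0 0; 0.8 -3 3 0 0 0 0; 0.8 -3 0 0 0 0 0; 0 0 0 0 0 0 0; 0 0 0 0 0 0 0",
)

```text
t: 18.67
eef_pos: [0.6253, -0.1589, 0.1824]
tool_rot: [-0.012, 0.795, -0.606, -0.009]
contact_force: [-0.3, 0.3, -0.4]
gripper_width: 1.005
```

```bash
python3 s.py 25 side top;python3 - <<'E'
from h import *
for c in('top','side'):
    rect('plate',c,.023);rect('slab',c,.016);rect('awl',c,.025);rect('jar',c,.03);rect('hammer',c,.015)
E
```

```text
t 18.67 p [ 0.6253 -0.1589  0.1824] F [-0.3  0.3 -0.4] tau [ 0.04 -0.01 -0.03]
[[ 0.264 -0.964  0.   ]
 [-0.964 -0.264  0.03 ]
 [-0.029 -0.008 -1.   ]] [-0.05  0.49  0.3   1.69 -0.2   1.   -2.54]
plate top 0.6 2023 [250.7, 202.9] rect [561.2  88.6] [121.   94.8] 15.74
[[490.1000061035156, 117.80000305175781], [515.9000244140625, 26.5], [632.2999877929688, 59.400001525878906], [606.5999755859375, 150.60000610351562]]
slab top 0.87 7446 [228.4, 193.1] rect [576.  112.6] [341.3 170.4] 16.26
[[388.29998779296875, 146.60000610351562], [436.0, -17.0], [763.5999755859375, 78.5999984741211], [715.9000244140625, 242.10000610351562]]
awl top 0.73 412 [238.6, 134.8] rect [714.4 143.3] [ 28.1 138.4] 18.44
[[679.2000122070312, 204.5], [723.0, 73.19999694824219], [749.5999755859375, 82.0999984741211], [705.9000244140625, 213.39999389648438]]
jar top 0.8 252 [265.4, 247.8] rect [451.4  57.7] [41.9 37.3] 0.91
[[430.20001220703125, 76.0], [430.70001220703125, 38.70000076293945], [472.70001220703125, 39.400001525878906], [472.1000061035156, 76.69999694824219]]
hammer top 0.74 1504 [171.3, 217.9] rect 
[... 776 characters left out ...]
], [754.0, 70.5], [699.4000244140625, 210.0]]
awl side 0.46 2122 [284.0, 210.4] rect [560.9  91.2] [124.   99.1] 16.48
[[487.29998779296875, 121.0999984741211], [515.4000244140625, 26.100000381469727], [634.4000244140625, 61.29999923706055], [606.2999877929688, 156.3000030517578]]
jar side 0.59 534 [339.9, 210.8] rect [454.4  46.7] [43. 82.] 12.39
[[424.6000061035156, 82.0999984741211], [442.20001220703125, 2.0], [484.20001220703125, 11.199999809265137], [466.6000061035156, 91.4000015258789]]
hammer side 0.69 2349 [271.0, 293.9] rect [539. 291.] [242.4 100.8] 18.97
[[408.0, 299.20001220703125], [440.79998779296875, 203.89999389648438], [670.0, 282.70001220703125], [637.2000122070312, 378.0]]
```

View pics/side_25.png

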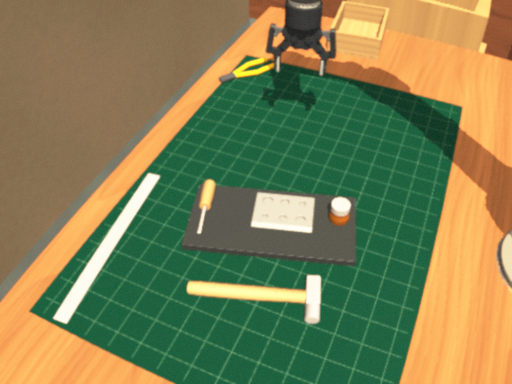

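View pics/top_25.png

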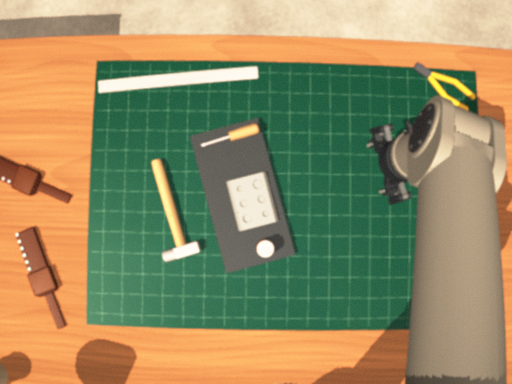

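The plate lies flat on the slab, cups up, at about (252,202) in the top view and about 19 mm inside the slab's near edge. The jar, awl and hammer haven't moved, and the arm is clear.

```bash
python3 -c "
from station import *
print(hand_in())"
```

```text
the job is handed in; nothing more can be done
None
```

The plate is turned over and lies flat, cups up, wholly on the slab. I handed the job in at about 19 s of the 54 s allowed, and no verdict is given.

**How it went:**
- I pushed the plate square against the slab wall with both open fingers.
- The first attempt to tip it failed: the fingers slid up over the plate with little force, and the plate stayed flat.
- I retried with the fingers nearly upright, close to the bench and pressing with about 29 N. That tipped the plate up to roughly 75° with its far edge still at the foot of the wall. It then went over onto the slab.
- It landed with about half overhanging, so I pushed it on about 64 mm and drew the arm away.

**Last checks:**
- **Plate position:** the top and side cameras agree within about 1 mm on its centre, near (-19, +21) mm in the slab's frame. All four edges are inside the slab's outline, the closest by about 19 mm.
- **Plate height:** I did not measure it directly. The plate's outline at 23 mm height came out at 121 × 95 mm in the top view and 124 × 100 mm in the side view, against a true 120 × 95 mm. That fits a plate lying flat.
- **Bystanders:** in the top view, the jar, awl and hammer each measure within about 2 mm of where they started. The side camera's rougher outlines differ from the top ones by up to about 11 mm, mostly because it sees their height.
- **Robot:** clear of everything, with a force reading of about zero.

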